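# Move the tube block from the heater to the shaker

## Task

Press the heater's release button so that the tube block pops loose, slide it out, and slide it the same way round into the empty dovetail slide of the shaker until the catch clicks and holds it fully home; then let go. Feel your way and push gently: never more than about 20 N, since neither instrument may be forced. Leave the other things on the bench alone.

Things in the scene. Friction and masses are not known exactly. Their poses are not given: they have to be found in the camera images.
- tube_block: plain aluminium tube block on a dovetail plate, one piece, 0.4 kg. Origin: centre of the plate's underside; x = the way it slides in, z up. Plate 80 (x) x 60 (y at its foot, 51 at its top) x 10 thick, grooved across underneath for the catch. Its front end leads. Starts caught, fully home in the heater's slide, origin 60 above the heater's, same heading
- block_top (a point): centre of the block's top, 55 above and 5 behind (-x) the tube_block's origin. The block to grip stands on the plate: 60 long (x), 36 wide (y), 45 high, two rows of four tube holes. Take it across its 36 mm width; keep the fingertips 20 or more above the deck, clear of the rails
- heater: white fixed bench instrument 170 (x) x 180 (y) x 60 high, louvred sides, one black dial in front. Origin: centre of its underside on the bench; flat deck 60 above. On the deck, a dovetail slide along x, mouth at -x (towards the robot). A sprung tongue in the deck holds the plate. Drawn 80 to -x from home, the plate is free of the rails and can be lifted
- heater_mouth (a point): start of the rails of the heater's dovetail slide, at deck height on its centre line (x=-35 in the instrument's frame), x along the slide. Two undercut rails run from here 75 to +x, tops 18 above the deck, outsides 46 off centre. Flared guides, 10 high, lead in from x=-67 (36 off centre); deck ends at x=-85. Plate's play in the rails: 1.4 each side, 2 upwards
- heater_button (a point): centre of the top of the heater's round black release button, diameter 22, 16 above the deck, at x=22, y=66 in the heater's frame. Press straight down: travel 8, tongue free after 5, spring 3 N rising to 5 N. A sprung pusher (8 N) then drives the plate about 16 out towards the mouth, over the tongue, where it stays when the button is let go
- shaker: like the heater (170 x 180 x 60, deck 60 above the origin, same slide, tongue and button), but with a grey band round its foot and two grey knobs in front; its slide is empty. Nominal home: tube_block's origin 60 above this origin, same heading. But catch and pusher are clamped together up to 10 nearer or farther along x, not measured: home must be felt
- shaker_mouth (a point): start of the rails of the shaker's dovetail slide, at deck height on its centre line (x=-35 in the instrument's frame), x along the slide. Two undercut rails run from here 75 to +x, tops 18 above the deck, outsides 46 off centre. Flared guides, 10 high, lead in from x=-67 (36 off centre); deck ends at x=-85. Plate's play in the rails: 1.4 each side, 2 upwards
- heater_catch (a joint): how far the heater's tongue and button are pressed down, m: 0 up, 0.008 fully down; 0.005 frees the plate
- shaker_catch (a joint): how far the shaker's tongue is down, m: 0 up (empty, or plate caught), 0.0045 as the plate rides on it. Sliding in, the plate meets the sprung pusher 16 before home (4 N, 8 N at home) and rides over the tongue (2 N more); just past home the tongue snaps up; the pusher's hard end, 2 past home, stops it sharply. Let go, the plate springs back onto the tongue and stays
- amber_bottle: bystander: small amber glass bottle, diameter 42, 85 high; origin at the centre of its underside; to be left where it is
- beaker: bystander: small glass beaker, diameter 60, 75 high; origin at the centre of its underside; to be left where it is
- vial: bystander: tiny amber vial with white cap, diameter 24, 45 high; origin at the centre of its underside; to be left where it is
- tip_tray: bystander: grey divided tray 60 x 60 x 35; origin at the centre of its underside; to be left where it is
- jar: bystander: clear jar with white lid, diameter 56, 60 high; origin at the centre of its underside; to be left where it is
- tube_rack: bystander: grey plastic tube rack 80 x 164 x 56; origin at the centre of its underside; to be left where it is
- spatula: bystander: thin steel laboratory spatula 145 long, lying; origin at mid-length, on the bench; to be left where it is

How it is judged:
By the outcome, as a careful person would: the job done as asked, in the order asked, and still so for the second after the job is handed in, with the robot touching nothing.
It also fails if it takes over 66 s, if anything falls off the work surface, if the arm or the gripper's body presses on something with over 40 N, if the wrist force passes 120 N, or if a joint passes its speed limit or range.

## Robot

A 6-joint arm with a two-finger parallel gripper is mounted at the origin on the work surface. World frame = base frame: x ahead of the robot, y to its left, z up, the work surface at z = 0. Lengths are in mm, angles in rad, forces in N, time in s.
With the tool pointing down it reaches from about 300 to 825 mm from the base axis. Payload 5.4 kg.
Tool frame: the origin (TCP) lies midway between the tips of the shut fingers; the grasp point (between the pads) lies 19 mm behind it; z points along the fingers, y is the line along which they close (so a half turn about z gives the same grasp; the last joint's range is limited). The gripper opens to 92 mm and grips with 3 to 60 N. Pads are 20 mm wide; open, the fingers measure 128 mm over their backs; the gripper's body (75 mm by 189 mm) begins 69 mm behind the grasp point.
Start: joints at [-1.327, 0.158, 1.597, -0, 1.386, -0.21], TCP at [252.046, -516.797, 214.601] pointing down, gripper open.
Joint ranges: [-2.91, 2.91], [-0.94, 2.29], [0.18, 2.7], [-1.29, 4.43], [0.17, 2.64], [-3, 3]. Speed limits (rad/s): [2.57, 2.57, 3.14, 3.14, 3.14, 3.14].

## Interface

Orientations are given as a unit quaternion [x, y, z, w].
In Python, from bench import * gives the robot as it stands.
- The arm moves only by the tool jog_arm, never from a script. Its argument "increments" is a list of rows, each a list of 6 numbers: the shift along the tool's x, y, z in mm, then the turn, a rotation vector about the tool's x, y, z in degrees. A call has exactly 5 rows; each row is the pose to reach, as a shift and turn from the pose commanded when the call began, along the tool's axes at that moment; what a row does not reach only later rows make up. A row lasts 1/10 s, in which the tool goes at most 50 mm and 8.59 degrees, less where a joint would pass 70% of its speed; a pose out of reach is approached as far as the arm can. A call with a gripper value outside its range is refused whole. "grip" is the finger opening in mm, from 0 to 91.9, set as the call begins (left out, the last holds). The fingers move at their own pace and stop on an object; the grip force is fixed at half the most. Time passes only in rows, so rows that repeat a pose let the fingers close, or fill a call up. It gives the time, the measured TCP pose, the force, the opening and the grip force at its end, in the units of the state.
- get_state(): the state, without advancing time (a new reading comes with each control period).
- read_camera(name): name is "scene" or "top" or "wrist"; returns a dict with "pixels" (400x640x3 uint8, red, green, blue), "fx", "fy", "cx", "cy" (pixels), "dist_coeffs" ([k1, k2, p1, p2, k3] as OpenCV has them; the pictures are not rectified), "rvec" (rotation vector, rad) and "tvec" (3), from world to camera coordinates, as OpenCV has them; the wrist camera has in their place "mount" (4x4, takes a point from camera to tool coordinates, whose origin is the TCP and whose axes are the flange's). Camera axes: x right, y down, z forward; pixel columns grow to the right and rows downward; lengths in mm; the calibration is good to about 2 mm. A picture is of the moment at which its call begins: read the wrist's pose just before it. There is no depth.
- hand_in(): hands the job in; it is judged then, once.
The state is a dict: "time": time; "joints": joint angles; "joint_velocities": joint speeds; "tau": joint torques, N m; "tcp_pos": TCP position; "eef_rot": TCP orientation; "force": force on the tool from outside, world axes, zero at the start; "torque": the same for the moment, N m; "grip_width": finger opening in mm; "gripper_force": force on a finger pad.
Only numpy, scipy, OpenCV 4.12 (cv2) and the standard library are available. Lean on these libraries where they do the work, as an engineer would, in place of code of your own. Each camera call takes 0.05 s, during which the arm holds its last target. There are 200 camera calls.

## Working session

There is one attempt and no reset: what is moved stays moved. The work goes in short steps, Python scripts to look and compute and a tool call to move; the robot and the scene stay as the last step left them, time stands still between calls to the robot, and variables do not carry over. Pictures are saved under pics/ and viewed, at most 10 in all, crops included, and the job is handed in when it is done.

Besides the shell and the picture viewer there is one more tool, called after "Emit:" by a JSON object that holds its "api" and its "payload". jog_arm: Moves the arm, as the interface text tells. Its arguments: {"type":"object","properties":{"increments":{"type":"array","items":{"type":"array","items":{"type":"number"}}},"grip":{"type":"number"}},"required":["increments"]}

```bash
mkdir -p pics; ls; python3 - <<'E'
from bench import *
import cv2
s=get_state();print(s)
for n in("scene","top"):
    c=read_camera(n);cv2.imwrite(f"pics/{n}0.png",c["pixels"][:,:,::-1])
    print(n,{k:v for k,v in c.items() if k!="pixels"})
E
```

```text
pics
{'time': 0.0, 'joints': array([-1.32708698e+00,  1.59043902e-01,  1.59821874e+00, -1.47547734e-05,
        1.38617686e+00, -2.10118988e-01]), 'joint_velocities': array([ 0.00121127,  0.00106071,  0.00243479,  0.00132923,  0.00060831,
       -0.00057908]), 'tau': array([ 3.23144413e-04, -3.85580099e+01, -3.22102654e+01,  7.00829574e-02,
        3.80467158e-02, -1.53820092e-04]), 'tcp_pos': array([ 251.90012105, -516.1996066 ,  213.62856157]), 'eef_rot': array([ 9.74364537e-01,  2.24973102e-01, -2.27581069e-05, -9.23173385e-04]), 'force': array([-0.02612567,  0.1942392 ,  0.12353561]), 'torque': array([ 0.00709617, -0.04354303,  0.00136201]), 'gripper_force': 0.0, 'grip_width': 92.03978783977284}
scene {'fx': 508.4807848541257, 'fy': 508.4807848541257, 'cx': 318.03886593213383, 'cy': 194.1556954205714, 'dist_coeffs': array([-0.1219383,  0.       ,  0.       ,  0.       ,  0.       ]), 'rvec': array([ 1.65551171,  1.70244002, -0.83814155]), 'tvec': array([  31.16760879, -266.99802509, 2036.73724587])}
top {'fx': 416.8091117301996, 'fy': 416.8091117301996, 'cx': 313.65165025335693, 'cy': 196.97577064458207, 'dist_coeffs': array([-0.06312876,  0.        ,  0.        ,  0.        ,  0.        ]), 'rvec': array([ 2.21722493, -2.16132463,  0.06013955]), 'tvec': array([ -32.38236251,  564.69181277, 1208.28279533])}
```

View pics/top0.png

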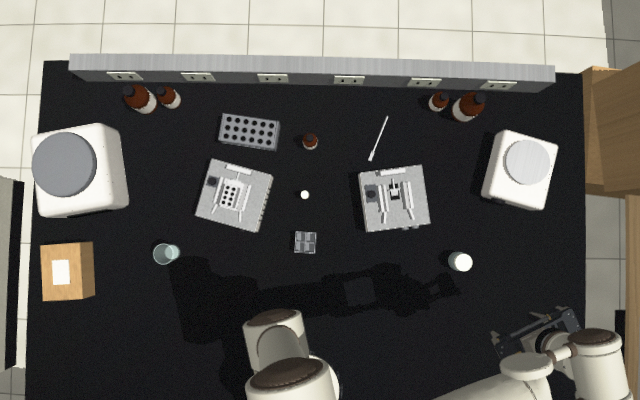

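View pics/scene0.png

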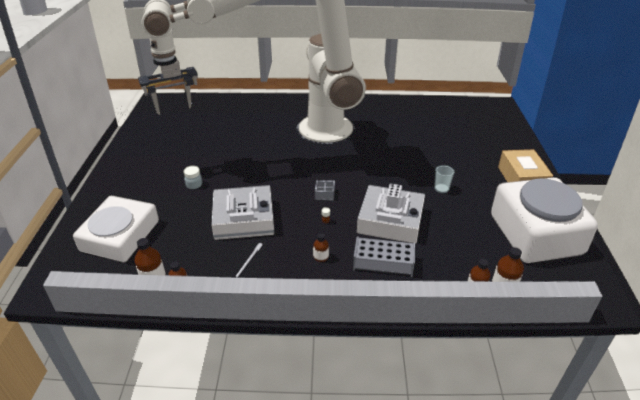

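The top view shows the heater with the block around (234,195), its button around (212,181), and the empty shaker around (394,198), its button around (370,190). The scene view agrees: shaker at (243,210), heater at (392,212). I'll measure next, using an enlarged crop.

```bash
cat > h.py <<'E'
import numpy as np, cv2
from bench import *
from scipy.spatial.transform import Rotation as R
def cam(c,T=None):
    K=np.array([[c["fx"],0,c["cx"]],[0,c["fy"],c["cy"]],[0,0,1.]])
    if "rvec" in c:
        M=cv2.Rodrigues(c["rvec"])[0]; return K,c["dist_coeffs"],M.T,-M.T@c["tvec"]
    W=T@c["mount"]; return K,c["dist_coeffs"],W[:3,:3],W[:3,3]
def tool(s):
    T=np.eye(4);T[:3,:3]=R.from_quat(s["eef_rot"]).as_matrix();T[:3,3]=s["tcp_pos"];return T
def cast(cm,px,z):
    K,d,M,o=cm
    u=cv2.undistortPoints(np.array(px,float).reshape(-1,1,2),K,d).reshape(-1,2)
    r=np.c_[u,np.ones(len(u))]@M.T
    return o+r*((z-o[2])/r[:,2])[:,None]
def proj(cm,P):
    K,d,M,o=cm
    return cv2.projectPoints(np.array(P,float).reshape(-1,3),cv2.Rodrigues(M.T)[0],-M.T@o,K,d)[0].reshape(-1,2)
E
python3 - <<'E'
from h import *
c=read_camera("top");cm=cam(c);im=c["pixels"][:,:,::-1].copy()
print("cam pos",cm[3])
g=cv2.cvtColor(im,cv2.COLOR_BGR2GRAY)
for nm,(x0,y0,x1,y1) in dict(heater=(185,150,285,240),shaker=(345,155,440,240)).items():
    m=np.zeros_like(g);m[y0:y1,x0:x1]=(g[y0:y1,x0:x1]>100)*255
    m=cv2.morphologyEx(m,cv2.MORPH_CLOSE,np.ones((9,9)))
    k=max(cv2.findContours(m,0,2)[0],key=cv2.contourArea)
    w=cast(cm,k.reshape(-1,2),60)[:,:2].astype(np.float32)
    r=cv2.minAreaRect(w);print(nm,r,cv2.boxPoints(r).round(0).tolist())
a=cv2.resize(im[145:245,185:285],None,fx=4,fy=4,interpolation=2);b=cv2.resize(im[145:245,345:445],None,fx=4,fy=4,interpolation=2)
cv2.imwrite("pics/crop.png",np.hstack([a,b]))
E
```

```text
cam pos [ 493.1313861   -23.91834591 1239.40393862]
heater ((562.5330810546875, 208.97486877441406), (187.2567596435547, 171.3355712890625), 76.0137710571289) [[457.0, 139.0], [623.0, 97.0], [668.0, 279.0], [502.0, 321.0]]
shaker ((563.1138916015625, -246.21322631835938), (177.93023681640625, 185.01516723632812), 9.042016983032227) [[461.0, -169.0], [490.0, -352.0], [666.0, -324.0], [636.0, -141.0]]
```

View pics/crop.png

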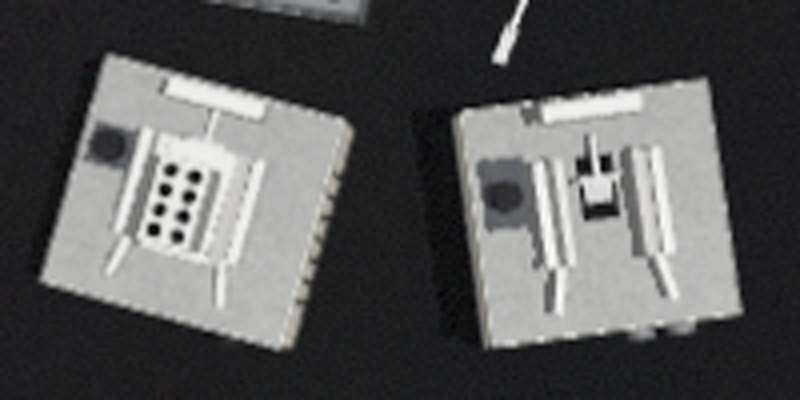

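The crop shows the deck corners, in crop pixels. Heater: (107,55), (347,125), (285,350), (42,283), button (108,145). Shaker: (463,118), (706,78), (742,315), (488,348), button (503,195).

```bash
python3 - <<'E'
from h import *
c=read_camera("top");cm=cam(c)
C={"heater":([(107,55),(347,125),(285,350),(42,283)],(185,145),(108,143)),"shaker":([(63,118),(306,78),(342,315),(88,348)],(345,145),(103,194))}
L=np.array([[85,90],[85,-90],[-85,-90],[-85,90.]])
for n,(p,o,b) in C.items():
    f=lambda q:(np.array(q,float)+.5)/4-.5+np.array(o)
    w=cast(cm,f(p),60)[:,:2]
    cw=w.mean(0);H=L.T@(w-cw);a=np.arctan2(H[0,1]-H[1,0],H[0,0]+H[1,1])
    Rm=np.array([[np.cos(a),-np.sin(a)],[np.sin(a),np.cos(a)]])
    bb=cast(cm,f([b]),76)[0,:2]
    print(n,cw.round(1),np.degrees(a).round(2),"res",(w-cw-L@Rm.T).round(1).tolist(),"button",bb.round(1),"exp",(cw+Rm@[22,66]).round(1))
E
```

```text
heater [561.7 210.4] -13.98 res [[0.1, 0.5], [-2.6, 1.2], [1.6, -1.0], [0.8, -0.6]] button [601.3 270.2] exp [599.  269.1]
shaker [ 565.2 -248.2] 9.08 res [[-3.6, -3.5], [1.3, 0.8], [0.8, 0.2], [1.6, 2.5]] button [ 576.7 -176.7] exp [ 576.5 -179.6]
```

```bash
cat >> h.py <<'E'
def go(p,yaw,T=None):
    "jog (mm, deg) from tool pose T (measured) to p, tool down, tool x at yaw deg"
    T=tool(get_state()) if T is None else T
    G=R.from_euler("z",yaw,degrees=True)*R.from_euler("x",180,degrees=True)
    M=T[:3,:3]
    return (M.T@(np.array(p)-T[:3,3])).round(1),R.from_matrix(M.T@G.as_matrix()).as_rotvec(degrees=True).round(1)
def inst(n,l):
    "local xy(z) -> world"
    x,y,a=I[n];a=np.radians(a)
    return np.array([x+l[0]*np.cos(a)-l[1]*np.sin(a),y+l[0]*np.sin(a)+l[1]*np.cos(a)])
I=dict(heater=[561.7,210.4,-14.],shaker=[565.2,-248.2,9.1])
E
python3 - <<'E'
from h import *
c=read_camera("wrist");print(c["mount"].round(3),c["fx"],c["cx"],c["cy"],c["dist_coeffs"])
cm=cam(c,tool(get_state()))
print(go([*inst("shaker",[-60,0]),260],9.1))
E
```

```text
[[ 0.00000e+00 -9.70000e-01 -2.44000e-01  6.83030e+01]
 [ 1.00000e+00  1.00000e-03 -0.00000e+00  8.00000e-03]
 [ 1.00000e-03 -2.44000e-01  9.70000e-01 -1.69614e+02]
 [ 0.00000e+00  0.00000e+00  0.00000e+00  1.00000e+00]] 283.0017556118148 316.28282187638814 201.48420145981817 [-0.03888549  0.          0.          0.          0.        ]
(array([ 341.8, -121.4,  -45.7]), array([-0. , -0. , 16.9]))
```

Emit:
{"api": "jog_arm", "payload": {"increments": [[43,-15,3,0,0,2],[86,-30,6,0,0,4],[129,-45,9,0,0,6],[172,-60,12,0,0,8],[215,-76,15,0,0,10.5]]}}

```text
time: 0.75
tcp_pos: [413.0, -352.8, 199.5]
eef_rot: [0.991, 0.134, 0.0, 0.0]
force: [-0.4, 0.5, 0.3]
grip_width: 91.8
gripper_force: 0.0
```

```bash
python3 - <<'E'
from h import *
print(get_state()["time"],go([*inst("shaker",[-60,0]),190],9.1))
E
```

```text
0.75 (array([114.9, -67. ,   9.5]), array([ 0. , -0. ,  6.3]))
```

Emit:
{"api": "jog_arm", "payload": {"increments": [[38,-22,3,0,0,2],[77,-45,6,0,0,4],[115,-67,10,0,0,6.3],[115,-67,10,0,0,6.3],[115,-67,10,0,0,6.3]]}}

```text
time: 1.25
tcp_pos: [505.0, -258.4, 189.3]
eef_rot: [0.997, 0.081, -0.0, -0.0]
force: [0.6, -0.5, -0.2]
grip_width: 91.9
gripper_force: 0.0
```

```bash
python3 - <<'E'
from h import *
s=get_state();c=read_camera("wrist");im=c["pixels"][:,:,::-1].copy();cm=cam(c,tool(s))
print(s["tcp_pos"].round(1),np.abs(s["joint_velocities"]).max())
np.savez("w_shaker.npz",im=im,T=tool(s))
cv2.imwrite("pics/wsh.png",im)
E
```

```text
[ 505.  -258.4  189.3] 0.04610413346562941
```

View pics/wsh.png

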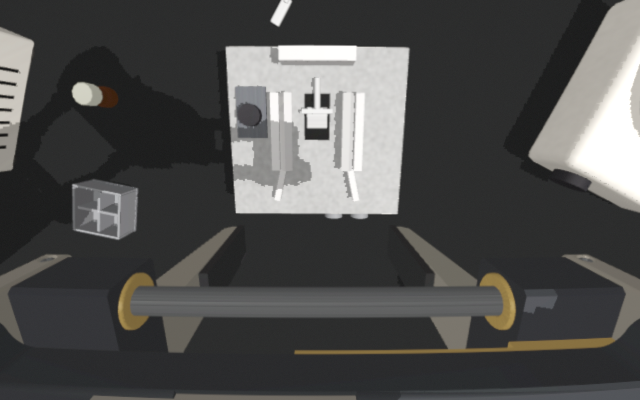

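The wrist view shows the shaker deck with corners at (227,47), (408,47), (398,214) and (236,214). The rails are at about x=280 and x=354, and the guides start near row 198.

```bash
cat >> h.py <<'E'
def edges(im,cm,box,thr,z=60):
    "fit deck edges left/right (rows) and far/near (cols) -> centre, heading, sizes"
    g=cv2.cvtColor(im,cv2.COLOR_BGR2GRAY);x0,y0,x1,y1=box
    m=np.zeros_like(g);m[y0:y1,x0:x1]=(g[y0:y1,x0:x1]>thr)*255
    n,l,st,_=cv2.connectedComponentsWithStats(m);k=1+np.argmax(st[1:,4]);m=l==k
    bx,by,bw,bh=st[k,:4]
    rows=np.arange(by+int(.15*bh),by+int(.85*bh));cols=np.arange(bx+int(.15*bw),bx+int(.85*bw))
    L=[(np.where(m[r])[0].min()-.5,r) for r in rows];Rr=[(np.where(m[r])[0].max()+.5,r) for r in rows]
    F=[(q,np.where(m[:,q])[0].min()-.5) for q in cols];N=[(q,np.where(m[:,q])[0].max()+.5) for q in cols]
    out=[]
    for e in (L,Rr,F,N):
        w=cast(cm,e,z)[:,:2].astype(np.float32)
        vx,vy,px,py=cv2.fitLine(w,cv2.DIST_HUBER,0,.5,.01).ravel();out.append((np.array([px,py]),np.array([vx,vy])))
    s=lambda o,axis:o[1]*np.sign(o[1][axis])
    ang=[np.degrees(np.arctan2(*s(o,0)[::-1])) for o in out[:2]]+[np.degrees(np.arctan2(*s(o,1)[::-1]))-90 for o in out[2:]]
    a=np.radians(np.mean(ang));ux=np.array([np.cos(a),np.sin(a)]);uy=np.array([-ux[1],ux[0]])
    I2=lambda A,B:A[0]+A[1]*np.linalg.solve(np.c_[A[1],-B[1]],B[0]-A[0])[0]
    cs=[I2(out[i],out[j]) for i in(0,1) for j in(2,3)]
    c=np.mean(cs,0)
    print("angles",np.round(ang,2),"size x",round(float((cs[0]-cs[1])@ux),1),"size y",round(float((cs[0]-cs[2])@uy),1),"centre",c.round(2),"head",np.degrees(a).round(2))
    return c,np.degrees(a)
E
python3 - <<'E'
from h import *
d=np.load("w_shaker.npz");c=read_camera("wrist");cm=cam(c,d["T"]);im=d["im"]
for t in(60,75,90):c0,a=edges(im,cm,(215,35,425,222),t)
I["shaker"]=[*c0,a]
loc=lambda w:(np.c_[w[:,0]-c0[0],w[:,1]-c0[1]]@np.array([[np.cos(np.radians(a)),-np.sin(np.radians(a))],[np.sin(np.radians(a)),np.cos(np.radians(a))]])).round(1)
print("button",loc(cast(cm,[(249,114)],76)),"rail outer front", loc(cast(cm,[(270,170),(365,170),(270,92),(365,92)],78)))
g=cv2.cvtColor(im,cv2.COLOR_BGR2GRAY);print(g[110,265:370].tolist());print(g[150,265:370].tolist())
E
```

```text
angles [9.27 9.28 9.04 7.66] size x 169.7 size y 180.4 centre [ 567.6  -248.45] head 8.81
angles [9.19 9.23 9.41 8.34] size x 168.9 size y 179.8 centre [ 568.01 -248.28] head 9.04
angles [9.14 9.2  9.41 9.1 ] size x 169.6 size y 179.3 centre [ 568.23 -248.24] head 9.21
button [[19.4 65.1]] rail outer front [[-34.4  46.4]
 [-34.1 -48.3]
 [ 39.2  43.9]
 [ 39.4 -45.2]]
[132, 104, 139, 147, 164, 229, 250, 252, 252, 252, 253, 252, 249, 220, 173, 170, 170, 171, 191, 243, 248, 248, 248, 248, 248, 246, 235, 211, 208, 209, 210, 211, 204, 158, 148, 155, 186, 238, 243, 243, 243, 243, 244, 245, 245, 245, 245, 244, 244, 243, 244, 244, 245, 245, 245, 244, 245, 244, 244, 243, 243, 243, 243, 243, 243, 243, 241, 229, 212, 208, 194, 150, 141, 141, 141, 142, 149, 189, 226, 233, 233, 233, 233, 233, 232, 226, 219, 218, 217, 201, 204, 241, 253, 254, 254, 254, 254, 253, 247, 230, 216, 214, 214, 214, 213]
[142, 141, 140, 138, 138, 144, 164, 178, 180, 181, 180, 180, 180, 176, 161, 165, 172, 171, 170, 168, 162, 161, 161, 161, 161, 161, 158, 147, 146, 145, 145, 145, 147, 168, 207, 210, 212, 211, 210, 208, 207, 207, 208, 209, 210, 210, 210, 209, 209, 211, 214, 216, 214, 212, 209, 208, 208, 208, 207, 207, 208, 209, 209, 210, 211, 213, 212, 211, 210, 198, 151, 141, 140, 141, 140, 146, 186, 229, 233, 233, 233, 233, 233, 231, 225, 219, 206, 164, 165, 217, 251, 254, 255, 255, 255, 255, 251, 238, 218, 216, 218, 218, 218, 217, 215]
```

Shaker: centre (568,-248.5), heading 9.2°; deck size, rails and button all match what was given. On to the heater.

```bash
sed -i 's/shaker=\[.*\])/shaker=[568,-248.6,9.2])/' h.py; python3 - <<'E'
from h import *
print(go([*inst("heater",[-60,0]),190],-14))
E
```

```text
(array([  76.4, -478.7,   -0.5]), array([ 0. ,  0. , 23.2]))
```

Emit:
{"api": "jog_arm", "payload": {"increments": [[8,-48,0,0,0,2],[15,-96,0,0,0,5],[23,-144,0,0,0,7],[31,-192,0,0,0,9],[38,-239,0,0,0,12]]}}

```text
time: 1.85
tcp_pos: [503.8, -16.8, 190.0]
eef_rot: [1.0, -0.027, 0.0, 0.0]
force: [0.8, 0.3, -0.4]
grip_width: 92.3
gripper_force: 0.0
```

```bash
python3 - <<'E'
from h import *
print(go([*inst("heater",[-60,0]),190],-14))
E
```

```text
(array([-1.320e+01, -2.413e+02, -1.000e-01]), array([ 0. , -0.1, 10.9]))
```

Emit:
{"api": "jog_arm", "payload": {"increments": [[-3,-49,0,0,0,3],[-6,-98,0,0,0,5],[-8,-146,0,0,0,7],[-11,-194,0,0,0,9],[-13,-241,0,0,0,11]], "grip": 0}}

```text
time: 2.35
tcp_pos: [503.3, 224.8, 190.0]
eef_rot: [0.993, -0.122, 0.0, 0.0]
force: [0.9, 0.6, -0.5]
grip_width: 54.2
gripper_force: 0.0
```

Emit:
{"api": "jog_arm", "payload": {"increments": [[0,0,0,0,0,0],[0,0,0,0,0,0],[0,0,0,0,0,0],[0,0,0,0,0,0],[0,0,0,0,0,0]]}}

```text
time: 2.85
tcp_pos: [503.3, 223.0, 189.7]
eef_rot: [0.993, -0.121, 0.0, 0.0]
force: [-0.8, -1.1, 0.1]
grip_width: 14.0
gripper_force: 0.0
```

```bash
python3 - <<'E'
from h import *
s=get_state();c=read_camera("wrist");im=c["pixels"][:,:,::-1].copy()
np.savez("w_heater.npz",im=im,T=tool(s));print(s["tcp_pos"],s["joints"])
cv2.imwrite("pics/whe.png",im)
cm=cam(c,tool(s))
print(proj(cm,[[*inst("heater",[x,y]),60] for x,y in((85,90),(85,-90),(-85,-90),(-85,90))]).round())
E
```

```text
[503.3324142  223.00350756 189.68757888] [ 1.97595572e-01  1.15125691e-01  1.69493997e+00 -1.47468437e-04
  1.33144210e+00  2.01149335e+00]
[[222.  50.]
 [407.  51.]
 [396. 217.]
 [233. 217.]]
```

View pics/whe.png

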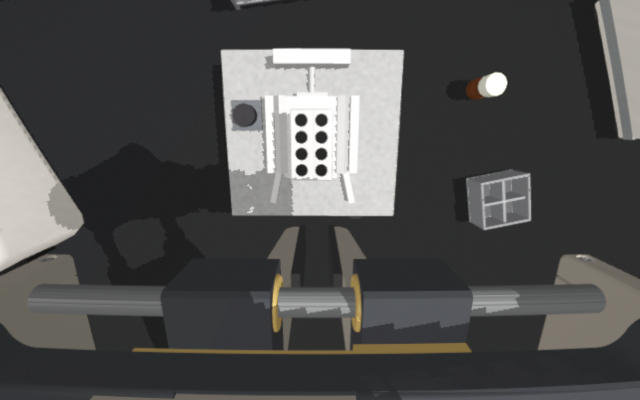

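The heater deck has corners at (222,50), (403,50), (394,216) and (232,216), with the button at (244,115). The block top spans about columns 290–332 and rows 108–180.

```bash
python3 - <<'E'
from h import *
d=np.load("w_heater.npz");c=read_camera("wrist");cm=cam(c,d["T"]);im=d["im"]
for t in(75,90):c0,a=edges(im,cm,(205,35,430,222),t)
ar=np.radians(a);Rm=np.array([[np.cos(ar),-np.sin(ar)],[np.sin(ar),np.cos(ar)]])
loc=lambda w:((w[:,:2]-c0)@Rm).round(1)
g=cv2.cvtColor(im,cv2.COLOR_BGR2GRAY)
print("button",loc(cast(cm,[(244,115)],76)),"rails",loc(cast(cm,[(264,172),(357,172)],78)))
h=(g[100:185,285:340]<60).astype(np.uint8);n,l,st,ce=cv2.connectedComponentsWithStats(h)
p=[ce[i]+[285,100] for i in range(1,n) if 60<st[i,4]<250];print(len(p));w=cast(cm,p,115)
print("holes",loc(w).tolist(),"mean",loc(w).mean(0))
I["heater"]=[*c0,a];print(go([*inst("heater",[22,70]),100],a))
E
```

```text
angles [-13.78 -13.81 -13.88 -14.55] size x 169.2 size y 180.0 centre [564.09 212.42] head -14.01
angles [-13.81 -13.85 -13.87 -13.91] size x 169.7 size y 179.6 centre [564.34 212.38] head -13.86
button [[21.1 65.4]] rails [[-33.9  48. ]
 [-34.  -45. ]]
8
holes [[15.2, 8.8], [15.1, -8.2], [1.2, 8.9], [1.2, -8.1], [-12.8, 8.8], [-12.8, -8.2], [-26.7, 8.9], [-26.8, -8.1]] mean [-5.8   0.35]
(array([ 84. , -73.8,  89.7]), array([ 0., -0., -0.]))
```

```bash
sed -i 's/heater=\[[^]]*\]/heater=[564.3,212.3,-13.85]/' h.py; cat h.py|tail -1|cut -c1-50;grep -n "^I=" h.py
```

```text
return c,np.degrees(a)
29:I=dict(heater=[564.3,212.3,-13.85],shaker=[568,-248.6,9.2])
```

Emit:
{"api": "jog_arm", "payload": {"increments": [[28,-25,0,0,0,0],[56,-50,0,0,0,0],[84,-74,0,0,0,0],[84,-74,45,0,0,0],[84,-74,85,0,0,0]]}}

```text
time: 3.45
tcp_pos: [604.2, 276.5, 104.5]
eef_rot: [0.993, -0.12, 0.002, -0.001]
force: [-0.3, 0.2, -0.3]
grip_width: 0.2
gripper_force: 0.0
```

Emit:
{"api": "jog_arm", "payload": {"increments": [[0,0,5,0,0,0],[0,0,9,0,0,0],[0,0,9,0,0,0],[0,0,9,0,0,0],[0,0,9,0,0,0]]}}

```text
time: 3.95
tcp_pos: [603.5, 276.6, 98.0]
eef_rot: [0.993, -0.12, 0.002, -0.001]
force: [-0.7, 0.3, -0.9]
grip_width: 0.4
gripper_force: 0.0
```

```bash
python3 - <<'E'
from h import *
s=get_state();print(s["force"],s["grip_width"],s["tcp_pos"],go([*inst("heater",[22,70]),76],-13.85))
E
```

```text
[-0.66135083  0.25431986 -0.89834257] 0.38778957036660944 [603.52976184 276.56756106  98.04163747] (array([-0.8,  1.8, 22. ]), array([-0.1, -0.2,  0.1]))
```

Emit:
{"api": "jog_arm", "payload": {"increments": [[-1,2,8,0,0,0],[-1,2,15,0,0,0],[-1,2,19,0,0,0],[-1,2,22,0,0,0],[-1,2,24,0,0,0]]}}

```text
time: 4.45
tcp_pos: [600.2, 274.3, 71.7]
eef_rot: [0.993, -0.12, -0.001, 0.0]
force: [-2.5, -1.6, 3.9]
grip_width: 0.2
gripper_force: 1.9
```

Emit:
{"api": "jog_arm", "payload": {"increments": [[0,0,1,0,0,0],[0,0,2,0,0,0],[0,0,3,0,0,0],[0,0,4,0,0,0],[0,0,4,0,0,0]]}}

```text
time: 4.95
tcp_pos: [600.6, 274.4, 68.3]
eef_rot: [0.993, -0.12, -0.0, 0.0]
force: [-5.1, -2.8, 7.6]
grip_width: 0.6
gripper_force: 3.9
```

```bash
python3 - <<'E'
from h import *
s=get_state();print(s["force"],s["tcp_pos"])
c=read_camera("wrist");im=c["pixels"][:,:,::-1];cv2.imwrite("pics/press.png",im)
E
```

```text
[-5.13342233 -2.75645512  7.608881  ] [600.58668811 274.43416476  68.25926108]
```

View pics/press.png

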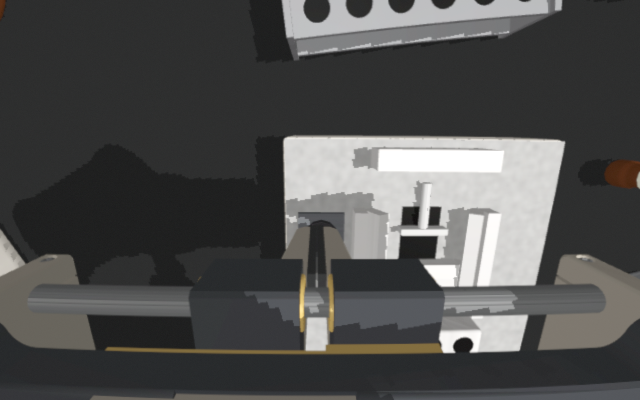

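The plate has popped out: its slot and pusher rod are now exposed at (420,215), and the block shows at lower right (465,345). I'll lift off and look from above.

Emit:
{"api": "jog_arm", "payload": {"increments": [[0,0,-8,0,0,0],[0,0,-40,0,0,0],[0,0,-85,0,0,0],[-40,20,-120,0,0,0],[-80,45,-120,0,0,0]]}}

```text
time: 5.5
tcp_pos: [518.5, 251.7, 192.9]
eef_rot: [0.993, -0.12, 0.006, -0.002]
force: [0.3, 0.4, 1.2]
grip_width: 0.5
gripper_force: 0.0
```

Emit:
{"api": "jog_arm", "payload": {"increments": [[-18,25,0,0,0,0],[-18,25,0,0,0,0],[-18,25,0,0,0,0],[-18,25,0,0,0,0],[-18,25,0,0,0,0]], "grip": 70}}

```text
time: 6.0
tcp_pos: [492.5, 231.2, 187.4]
eef_rot: [0.993, -0.12, 0.0, -0.0]
force: [-0.5, 0.1, 0.3]
grip_width: 38.5
gripper_force: 0.0
```

```bash
cat >> h.py <<'E'
def holes(n,save=None,z=115):
    s=get_state();c=read_camera("wrist");cm=cam(c,tool(s));im=c["pixels"][:,:,::-1].copy()
    if save:cv2.imwrite(save,im)
    g=cv2.cvtColor(im,cv2.COLOR_BGR2GRAY);h=(g<60).astype(np.uint8)
    q,l,st,ce=cv2.connectedComponentsWithStats(h)
    p=[ce[i] for i in range(1,q) if 60<st[i,4]<400 and abs(st[i,2]-st[i,3])<5 and st[i,4]>.6*st[i,2]*st[i,3]]
    w=cast(cm,p,z)[:,:2];c0=np.array(I[n][:2]);a=np.radians(I[n][2]);Rm=np.array([[np.cos(a),-np.sin(a)],[np.sin(a),np.cos(a)]])
    L=(w-c0)@Rm;k=(abs(L[:,1])<25)&(abs(L[:,0])<220);L=L[k];print(len(L),L.round(1).tolist(),"mean",L.mean(0).round(2))
    return L.mean(0)
E
python3 - <<'E'
from h import *
m=holes("heater","pics/pop.png");s=get_state();print(s["tcp_pos"],s["force"],s["grip_width"])
print(go([*inst("heater",m),84],-13.85))
E
```

```text
10 [[27.6, 6.9], [27.8, -6.0], [-20.8, 8.9], [-20.7, -8.0], [-34.6, 8.9], [-34.6, -8.0], [-48.9, 8.9], [-48.7, -8.0], [-62.5, 9.0], [-62.5, -8.0]] mean [-27.79   0.45]
[492.3225355  231.11015376 187.30864205] [0.62573016 0.26047484 0.45296182] 42.22528689161979
(array([ 46.6,   0.7, 103.3]), array([-0. , -0. ,  0.1]))
```

The block is out by about 36 mm, its top at heater-local (-41.7, 0.4), still square and centred. Next I go down and grip.

Emit:
{"api": "jog_arm", "payload": {"increments": [[33,1,0,0,0,0],[33,1,0,0,0,0],[33,1,25,0,0,0],[33,1,50,0,0,0],[33,1,75,0,0,0]], "grip": 70}}

```text
time: 6.55
tcp_pos: [523.4, 222.3, 111.5]
eef_rot: [0.993, -0.12, 0.0, -0.0]
force: [0.1, 0.3, 0.2]
grip_width: 70.2
gripper_force: 0.0
```

Emit:
{"api": "jog_arm", "payload": {"increments": [[0,0,20,0,0,0],[0,0,28,0,0,0],[0,0,28,0,0,0],[0,0,28,0,0,0],[0,0,28,0,0,0]]}}

```text
time: 7.05
tcp_pos: [524.4, 222.2, 85.9]
eef_rot: [0.993, -0.12, 0.001, -0.0]
force: [0.0, 0.0, -0.8]
grip_width: 69.9
gripper_force: 0.0
```

Emit:
{"api": "jog_arm", "payload": {"increments": [[0,0,0,0,0,0],[0,0,0,0,0,0],[0,0,0,0,0,0],[0,0,0,0,0,0],[0,0,0,0,0,0]], "grip": 30}}

```text
time: 7.55
tcp_pos: [523.3, 222.0, 84.5]
eef_rot: [0.993, -0.12, 0.0, -0.0]
force: [-0.2, -0.7, 0.8]
grip_width: 35.2
gripper_force: 30.0
```

```bash
python3 - <<'E'
from h import *
s=get_state();print(s["tcp_pos"],s["force"],s["torque"],s["grip_width"],s["gripper_force"])
print(go([*inst("heater",[-41.7,.4]),84],-13.85))
E
```

```text
[523.28935154 222.02248263  84.51916962] [-0.22689734 -0.73196452  0.76388034] [ 0.06954479  0.00295565 -0.00372332] 35.22257074813046 30.00005006790161
(array([ 0.4, -0.8,  0.5]), array([-0., -0.,  0.]))
```

Emit:
{"api": "jog_arm", "payload": {"increments": [[-3,0,0,0,0,0],[-8,0,0,0,0,0],[-14,0,0,0,0,0],[-21,0,0,0,0,0],[-28,0,0,0,0,0]]}}

```text
time: 8.05
tcp_pos: [495.5, 228.7, 84.5]
eef_rot: [0.993, -0.12, 0.0, -0.0]
force: [1.7, -0.9, 7.2]
grip_width: 35.6
gripper_force: 30.0
```

Emit:
{"api": "jog_arm", "payload": {"increments": [[-8,0,0,0,0,0],[-16,0,0,0,0,0],[-24,0,0,0,0,0],[-31,0,0,0,0,0],[-36,0,0,0,0,0]]}}

```text
time: 8.55
tcp_pos: [460.4, 237.3, 84.4]
eef_rot: [0.993, -0.12, 0.0, 0.0]
force: [1.1, -1.0, -0.5]
grip_width: 36.2
gripper_force: 30.0
```

Emit:
{"api": "jog_arm", "payload": {"increments": [[0,0,-2,0,0,0],[0,0,-5,0,0,0],[0,0,-10,0,0,0],[0,0,-25,0,0,0],[0,0,-45,0,0,0]]}}

```text
time: 9.05
tcp_pos: [459.8, 236.8, 128.7]
eef_rot: [0.993, -0.12, -0.002, 0.001]
force: [0.1, -0.5, -3.5]
grip_width: 35.7
gripper_force: 30.0
```

```bash
python3 - <<'E'
from h import *
s=get_state();print(s["tcp_pos"],s["force"],s["torque"],s["grip_width"],s["gripper_force"])
holes("heater",z=115+s["tcp_pos"][2]-84.5);
E
```

```text
[459.82053301 236.75788265 128.6538463 ] [ 0.09050064 -0.46258151 -3.45466571] [ 0.04345339  0.00210508 -0.01282486] 35.74667883865051 29.999097883701324
8 [[4.8, 4.5], [4.9, -4.9], [-85.4, 7.4], [-85.4, -9.6], [-99.4, 7.4], [-99.4, -9.6], [-113.4, 7.4], [-113.4, -9.6]] mean [-73.34  -0.87]
```

```bash
python3 - <<'E'
from h import *
print(go([*inst("shaker",[-118,-.3]),125],9.2))
E
```

```text
(array([109.7, 493.4,   7.6]), array([ -0.1,  -0.2, -23. ]))
```

Emit:
{"api": "jog_arm", "payload": {"increments": [[8,35,0,0,0,-2],[18,80,0,0,0,-4],[28,125,0,0,0,-6],[38,170,0,0,0,-8],[48,215,0,0,0,-10]]}}

```text
time: 9.6
tcp_pos: [456.0, 15.2, 129.2]
eef_rot: [0.999, -0.032, 0.0, -0.0]
force: [1.8, -0.1, -4.6]
grip_width: 35.7
gripper_force: 30.0
```

```bash
python3 - <<'E'
from h import *
s=get_state();print(s["force"],s["grip_width"],go([*inst("shaker",[-118,-.3]),125],9.2))
E
```

```text
[ 1.77485586 -0.07133622 -4.55963401] 35.739475114372844 (array([ 13.9, 282.7,   4.1]), array([ -0. ,  -0. , -12.9]))
```

Emit:
{"api": "jog_arm", "payload": {"increments": [[2,48,0,0,0,-2],[4,96,0,0,0,-4],[7,144,0,0,0,-6],[9,192,0,0,0,-8],[12,238,0,0,0,-11]]}}

```text
time: 10.1
tcp_pos: [452.0, -223.5, 129.1]
eef_rot: [0.998, 0.063, -0.0, -0.0]
force: [1.6, -0.1, -4.1]
grip_width: 35.7
gripper_force: 30.0
```

```bash
python3 - <<'E'
from h import *
s=get_state();print(s["force"],s["grip_width"],go([*inst("shaker",[-118,-.3]),125],9.2))
E
```

```text
[ 1.63651062 -0.12291293 -4.11190202] 35.69523378733956 (array([-6. , 43.9,  4.1]), array([-0. ,  0. , -1.9]))
```

Emit:
{"api": "jog_arm", "payload": {"increments": [[-3,22,2,0,0,-1],[-6,40,4,0,0,-1.9],[-6,44,4,0,0,-1.9],[-6,44,4,0,0,-1.9],[-6,44,4,0,0,-1.9]]}}

```text
time: 10.6
tcp_pos: [452.2, -264.7, 125.2]
eef_rot: [0.997, 0.08, -0.0, -0.0]
force: [-0.6, 0.7, -4.6]
grip_width: 35.7
gripper_force: 30.0
```

```bash
python3 - <<'E'
from h import *
s=get_state();print(s["tcp_pos"],s["force"],s["grip_width"],go([*inst("shaker",[-118,-.3]),85.5],9.2))
holes("shaker",z=115+s["tcp_pos"][2]-84.5)
c=read_camera("wrist");cv2.imwrite("pics/pre.png",c["pixels"][:,:,::-1])
E
```

```text
[ 452.16375692 -264.68068912  125.15686193] [-0.57025253  0.72903143 -4.56975831] 35.74535239340398 (array([-1.1,  3. , 39.7]), array([-0.1,  0. , -0.1]))
6 [[-95.1, 11.1], [-95.1, -5.8], [-109.1, 11.2], [-109.1, -5.7], [-123.1, 11.2], [-123.1, -5.8]] mean [-109.08    2.72]
```

View pics/pre.png

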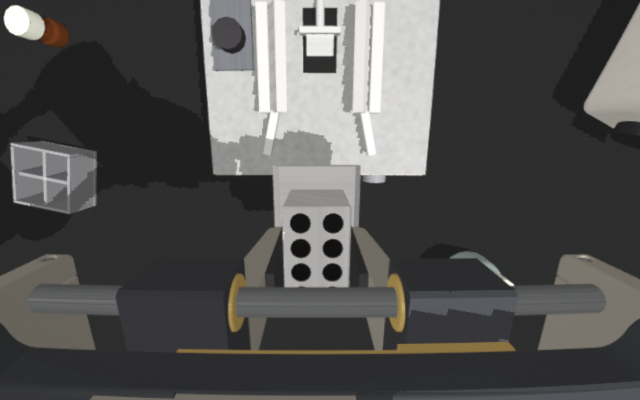

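The block is held square, with its holes at (300–333, 223–272). The shaker's rails run at columns 258–285 and 352–383 ahead of it, with the guide tips at (268,152) and (371,152). The plate sits about 3 mm too far left.

```bash
python3 - <<'E'
from h import *
im=cv2.imread("pics/pre.png");s=get_state();c=read_camera("wrist");cm=cam(c,tool(s))
g=cv2.cvtColor(im,cv2.COLOR_BGR2GRAY).astype(int)
def loc(p,z):
    x,y,a=I["shaker"];a=np.radians(a);return (cast(cm,p,z)[:,:2]-[x,y])@np.array([[np.cos(a),-np.sin(a)],[np.sin(a),np.cos(a)]])
for r in(75,90,100):
    b=g[r]>225;e=[i+.5 for i in range(245,395) if b[i]!=b[i+1]]
    print(r,[(q,round(float(v),1)) for q,v in zip(e,loc([(q,r) for q in e],78)[:,1])])
print("guide tips",loc([(266,152),(374,152)],70).round(1).tolist())
print("plate front corners",loc([(274.5,166),(360,166)],60+40.6+10).round(1).tolist())
E
```

```text
75 [(257.5, 44.9), (268.5, 37.0), (275.5, 32.0), (285.5, 24.8), (353.5, -23.9), (363.5, -31.1), (370.5, -36.1), (381.5, -44.0)]
90 [(258.5, 44.6), (268.5, 37.4), (275.5, 32.3), (286.5, 24.3), (353.5, -24.2), (363.5, -31.4), (369.5, -35.8), (381.5, -44.5)]
100 [(258.5, 44.9), (269.5, 36.9), (276.5, 31.8), (286.5, 24.5), (353.5, -24.4), (363.5, -31.7), (369.5, -36.0), (381.5, -44.8)]
guide tips [[-65.0, 42.4], [-65.0, -42.6]]
plate front corners [[-71.1, 30.0], [-71.1, -25.8]]
```

Emit:
{"api": "jog_arm", "payload": {"increments": [[-1,2.4,12,0,0,0],[-1,2.4,24,0,0,0],[-1,2.4,34,0,0,0],[-1,2.4,39,0,0,0],[-1,2.4,39,0,0,0]]}}

```text
time: 11.25
tcp_pos: [451.1, -267.9, 85.4]
eef_rot: [0.997, 0.079, -0.001, -0.001]
force: [0.2, 0.4, -5.3]
grip_width: 35.9
gripper_force: 30.0
```

Emit:
{"api": "jog_arm", "payload": {"increments": [[0,0,0,0,0,0],[0,0,0,0,0,0],[0,0,0,0,0,0],[0,0,0,0,0,0],[0,0,0,0,0,0]]}}

```text
time: 11.75
tcp_pos: [451.6, -268.3, 86.5]
eef_rot: [0.997, 0.079, 0.0, 0.0]
force: [0.3, -0.4, -4.3]
grip_width: 35.6
gripper_force: 30.0
```

```bash
cat >> h.py <<'E'
def st():
    s=get_state();x,y,a=I["shaker"];a=np.radians(a);M=np.array([[np.cos(a),-np.sin(a)],[np.sin(a),np.cos(a)]])
    print("t",s["time"],"loc",((s["tcp_pos"][:2]-[x,y])@M).round(2),"z",s["tcp_pos"][2].round(2),"F loc",(s["force"][:2]@M).round(1),s["force"][2].round(1),"tq",s["torque"].round(2),"grip",round(s["grip_width"],1),go(s["tcp_pos"],9.2)[1])
E
python3 - <<'E'
from h import *
st();holes("shaker")
E
```

```text
t 11.75 loc [-118.05   -0.88] z 86.52 F loc [ 0.2 -0.5] -4.3 tq [ 0.05  0.   -0.01] grip 35.6 [ 0.  -0.  -0.1]
6 [[-97.1, 7.8], [-97.1, -9.4], [-111.3, 7.9], [-111.3, -9.3], [-125.4, 7.9], [-125.4, -9.4]] mean [-111.25   -0.76]
```

Emit:
{"api": "jog_arm", "payload": {"increments": [[5,-1,1.5,0,0,0],[11,-1,1.5,0,0,0],[17,-1,1.5,0,0,0],[23,-1,1.5,0,0,0],[28,-1,1.5,0,0,0]]}}

```text
time: 12.3
tcp_pos: [479.8, -262.8, 84.9]
eef_rot: [0.997, 0.079, 0.0, 0.0]
force: [0.5, -0.8, -4.0]
grip_width: 35.9
gripper_force: 30.0
```

```bash
python3 - <<'E'
from h import *
st();holes("shaker")
E
```

```text
t 12.3 loc [-89.36   0.14] z 84.91 F loc [ 0.4 -0.9] -4.0 tq [ 0.02 -0.01 -0.04] grip 35.9 [ 0.  -0.  -0.1]
6 [[-67.8, 8.8], [-67.9, -8.3], [-81.9, 8.8], [-81.9, -8.2], [-95.8, 8.8], [-95.9, -8.2]] mean [-81.86   0.26]
```

Emit:
{"api": "jog_arm", "payload": {"increments": [[3,0,0.3,0,0,0],[6,0,0.3,0,0,0],[9,0,0.3,0,0,0],[12,0,0.3,0,0,0],[15,0,0.3,0,0,0]]}}

```text
time: 12.85
tcp_pos: [494.0, -260.5, 84.6]
eef_rot: [0.997, 0.079, -0.0, 0.0]
force: [-0.2, 1.0, -5.1]
grip_width: 35.4
gripper_force: 30.0
```

```bash
python3 - <<'E'
from h import *
st()
E
```

```text
t 12.85 loc [-74.9    0.08] z 84.6 F loc [-0.1  1. ] -5.1 tq [ 0.    0.03 -0.  ] grip 35.4 [ 0.   0.  -0.1]
```

Entered the rails freely. Continuing.

Emit:
{"api": "jog_arm", "payload": {"increments": [[4,0,0,0,0,0],[8,0,0,0,0,0],[12,0,0,0,0,0],[16,0,0,0,0,0],[20,0,0,0,0,0]]}}

```text
time: 13.35
tcp_pos: [514.0, -257.3, 84.6]
eef_rot: [0.997, 0.079, -0.0, 0.0]
force: [-1.0, 0.5, -2.9]
grip_width: 35.8
gripper_force: 30.0
```

```bash
python3 - <<'E'
from h import *
st()
E
```

```text
t 13.35 loc [-5.474e+01  5.000e-02] z 84.63 F loc [-0.9  0.7] -2.9 tq [ 0.05  0.1  -0.  ] grip 35.8 [ 0.   0.  -0.1]
```

Emit:
{"api": "jog_arm", "payload": {"increments": [[4,0,0,0,0,0],[8,0,0,0,0,0],[12,0,0,0,0,0],[16,0,0,0,0,0],[20,0,0,0,0,0]]}}

```text
time: 13.85
tcp_pos: [533.4, -254.3, 84.7]
eef_rot: [0.997, 0.079, -0.0, 0.0]
force: [-2.8, -0.1, -1.4]
grip_width: 35.5
gripper_force: 30.0
```

Emit:
{"api": "jog_arm", "payload": {"increments": [[2,0,0,0,0,0],[4,0,0,0,0,0],[6,0,0,0,0,0],[8,0,0,0,0,0],[10,0,0,0,0,0]]}}

```text
time: 14.35
tcp_pos: [543.5, -252.6, 84.8]
eef_rot: [0.997, 0.079, 0.0, 0.0]
force: [-1.2, -0.2, -0.3]
grip_width: 35.9
gripper_force: 30.0
```

```bash
python3 - <<'E'
from h import *
st()
E
```

```text
t 14.35 loc [-2.485e+01 -1.000e-02] z 84.76 F loc [-1.3 -0. ] -0.3 tq [ 0.05  0.16 -0.03] grip 35.9 [ 0.  -0.  -0.1]
```

Emit:
{"api": "jog_arm", "payload": {"increments": [[1.5,0,0,0,0,0],[3,0,0,0,0,0],[4.5,0,0,0,0,0],[6,0,0,0,0,0],[7.5,0,0,0,0,0]]}}

```text
time: 14.85
tcp_pos: [549.7, -251.6, 84.6]
eef_rot: [0.997, 0.079, -0.001, -0.0]
force: [-7.7, -1.7, 1.8]
grip_width: 36.0
gripper_force: 30.0
```

Emit:
{"api": "jog_arm", "payload": {"increments": [[1,0,0,0,0,0],[2,0,0,0,0,0],[3,0,0,0,0,0],[4,0,0,0,0,0],[5,0,0,0,0,0]]}}

```text
time: 15.35
tcp_pos: [554.3, -250.9, 84.6]
eef_rot: [0.997, 0.079, -0.002, -0.0]
force: [-7.5, -1.9, 2.5]
grip_width: 36.3
gripper_force: 30.0
```

```bash
python3 - <<'E'
from h import *
st()
E
```

```text
t 15.35 loc [-13.93  -0.05] z 84.57 F loc [-7.7 -0.7] 2.5 tq [-0.19  1.46 -0.05] grip 36.3 [-0.   0.2 -0.1]
```

Emit:
{"api": "jog_arm", "payload": {"increments": [[1,0,0,0,0,0],[2,0,0,0,0,0],[3,0,0,0,0,0],[4,0,0,0,0,0],[5,0,0,0,0,0]]}}

```text
time: 15.85
tcp_pos: [558.8, -250.1, 84.5]
eef_rot: [0.997, 0.079, -0.002, -0.0]
force: [-10.4, -1.8, 3.2]
grip_width: 35.9
gripper_force: 30.0
```

```bash
python3 - <<'E'
from h import *
st();holes("shaker")
E
```

```text
t 15.85 loc [-9.29 -0.04] z 84.48 F loc [-10.6  -0.1] 3.2 tq [-0.21  1.66  0.01] grip 35.9 [-0.   0.2 -0.1]
6 [[12.5, 8.5], [12.4, -8.5], [-1.5, 8.5], [-1.6, -8.4], [-15.5, 8.5], [-15.5, -8.4]] mean [-1.52  0.04]
```

Emit:
{"api": "jog_arm", "payload": {"increments": [[0.6,0,0,0,0,0],[1.2,0,0,0,0,0],[1.8,0,0,0,0,0],[2.4,0,0,0,0,0],[3,0,0,0,0,0]]}}

```text
time: 16.4
tcp_pos: [561.1, -249.8, 84.5]
eef_rot: [0.997, 0.079, -0.003, -0.0]
force: [-11.2, -1.1, 3.6]
grip_width: 35.7
gripper_force: 30.0
```

```bash
python3 - <<'E'
from h import *
st()
E
```

```text
t 16.4 loc [-7.03 -0.09] z 84.52 F loc [-11.2   0.7] 3.6 tq [-0.26  2.12 -0.05] grip 35.7 [-0.1  0.3 -0.1]
```

Emit:
{"api": "jog_arm", "payload": {"increments": [[0.5,0,0,0,0,0],[1,0,0,0,0,0],[1.5,0,0,0,0,0],[2,0,0,0,0,0],[2,0,0,0,0,0]]}}

```text
time: 16.9
tcp_pos: [562.3, -249.6, 84.6]
eef_rot: [0.997, 0.08, -0.004, -0.0]
force: [-14.9, -1.9, 7.2]
grip_width: 35.7
gripper_force: 30.0
```

```bash
python3 - <<'E'
from h import *
st()
E
```

```text
t 16.9 loc [-5.83 -0.11] z 84.61 F loc [-15.1   0.5] 7.2 tq [-0.34  2.66 -0.02] grip 35.7 [-0.1  0.4 -0.1]
```

Emit:
{"api": "jog_arm", "payload": {"increments": [[0.3,0,0,0,0,0],[0.6,0,0,0,0,0],[0.9,0,0,0,0,0],[1,0,0,0,0,0],[1,0,0,0,0,0]]}}

```text
time: 17.4
tcp_pos: [562.4, -249.6, 84.7]
eef_rot: [0.997, 0.08, -0.005, -0.0]
force: [-18.2, -1.7, 9.1]
grip_width: 35.7
gripper_force: 30.0
```

```bash
python3 - <<'E'
from h import *
st();holes("shaker","pics/in.png")
E
```

```text
t 17.4 loc [-5.7  -0.13] z 84.71 F loc [-18.3   1.2] 9.1 tq [-0.42  3.3   0.03] grip 35.7 [-0.1  0.6 -0.1]
6 [[16.2, 8.4], [16.1, -8.6], [2.1, 8.4], [2.1, -8.5], [-11.9, 8.5], [-11.9, -8.5]] mean [ 2.09 -0.05]
```

Emit:
{"api": "jog_arm", "payload": {"increments": [[-1,0,0,0,0,0],[-2,0,0,0,0,0],[-3,0,0,0,0,0],[-4,0,0,0,0,0],[-5,0,0,0,0,0]]}}

```text
time: 17.95
tcp_pos: [560.4, -249.9, 84.5]
eef_rot: [0.997, 0.079, -0.001, -0.0]
force: [-5.7, -1.5, 1.1]
grip_width: 35.7
gripper_force: 30.0
```

```bash
python3 - <<'E'
from h import *
st();holes("shaker")
E
```

```text
t 17.95 loc [-7.68 -0.07] z 84.47 F loc [-5.9 -0.6] 1.1 tq [-0.19  1.26 -0.05] grip 35.7 [-0.   0.1 -0.1]
6 [[14.1, 8.5], [14.1, -8.5], [0.1, 8.5], [0.1, -8.4], [-13.9, 8.5], [-13.9, -8.5]] mean [0.09 0.02]
```

Emit:
{"api": "jog_arm", "payload": {"increments": [[-1,0,0,0,0,0],[-1.5,0,0,0,0,0],[-2,0,0,0,0,0],[-2.5,0,0,0,0,0],[-2.5,0,0,0,0,0]]}}

```text
time: 18.5
tcp_pos: [559.3, -250.1, 84.6]
eef_rot: [0.997, 0.079, 0.0, 0.0]
force: [-0.3, -1.3, -2.5]
grip_width: 35.9
gripper_force: 30.0
```

```bash
python3 - <<'E'
from h import *
st();holes("shaker")
E
```

```text
t 18.5 loc [-8.8  -0.07] z 84.56 F loc [-0.5 -1.3] -2.5 tq [-0.16  0.6  -0.03] grip 35.9 [ 0.  -0.  -0.1]
6 [[12.8, 8.5], [12.8, -8.5], [-1.1, 8.5], [-1.1, -8.4], [-15.1, 8.6], [-15.1, -8.4]] mean [-1.13  0.04]
```

Force is now about 0 with the pusher loaded, so the tongue holds the plate. Letting go and rising.

Emit:
{"api": "jog_arm", "payload": {"increments": [[0,0,0,0,0,0],[0,0,0,0,0,0],[0,0,0,0,0,0],[0,0,0,0,0,0],[0,0,0,0,0,0]], "grip": 70}}

```text
time: 19.05
tcp_pos: [559.2, -250.1, 84.8]
eef_rot: [0.997, 0.079, 0.0, 0.0]
force: [0.8, 0.0, -0.4]
grip_width: 69.9
gripper_force: 0.0
```

Emit:
{"api": "jog_arm", "payload": {"increments": [[0,0,-5,0,0,0],[0,0,-20,0,0,0],[0,0,-50,0,0,0],[0,0,-90,0,0,0],[-40,0,-105,0,0,0]]}}

```text
time: 19.55
tcp_pos: [523.7, -257.8, 196.0]
eef_rot: [0.997, 0.081, 0.004, 0.003]
force: [-0.9, -0.7, 1.0]
grip_width: 70.2
gripper_force: 0.0
```

Emit:
{"api": "jog_arm", "payload": {"increments": [[-15,0,0,0,0,0],[-15,0,0,0,0,0],[-15,0,0,0,0,0],[-15,0,0,0,0,0],[-15,0,0,0,0,0]]}}

```text
time: 20.05
tcp_pos: [505.2, -258.4, 189.2]
eef_rot: [0.997, 0.08, -0.0, -0.0]
force: [-0.3, -0.2, -0.2]
grip_width: 70.0
gripper_force: 0.0
```

```bash
python3 - <<'E'
from h import *
st();holes("shaker","pics/fin.png")
E
```

```text
t 20.05 loc [-63.58   0.36] z 189.18 F loc [-0.3 -0.1] -0.2 tq [-0.01  0.03  0.05] grip 70.0 [-0.   0.  -0.1]
8 [[12.7, 8.6], [12.6, -8.3], [-1.4, 8.5], [-1.6, -8.2], [-15.3, 8.5], [-15.3, -8.2], [-29.4, 8.7], [-29.4, -8.1]] mean [-8.39  0.18]
```

View pics/fin.png

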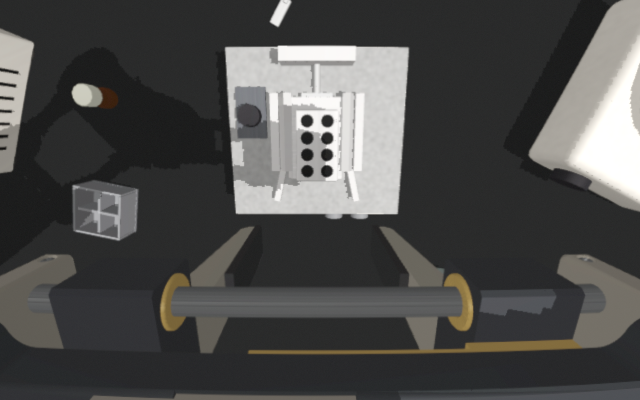

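The block sits at hole rows 121–171, unmoved since I let go even with the pusher loaded, so the catch is holding it fully home. Nothing touches it.

```bash
python3 -c "
from bench import *
print(hand_in())"
```

```text
the job is handed in; nothing more can be done
None
```

The tube block is out of the heater, caught fully home in the shaker the same way round and released; the highest push I read was about 18 N, and the job was handed in at about 20 s.

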